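# Clip a colour deck's snap hook onto its bench eye

### The job

Pick up the blue colour deck and clip its snap hook onto the eye on the blue plate, feeling for where its bar stands: press the sprung brass gate sideways against the eye's bar until the bar is inside the hook and the gate has snapped shut behind it. With the gate shut, give the deck a light, steady tug away from the eye, about 1 kg of pull, so that you feel the hook hold; then lay the deck down flat on the bench, still clipped, and let go. Be gentle with the eye (never as much as 2 kg of force against it), never drop the deck, and leave the other things where they are.

Things in the scene. Friction and masses are not known exactly. Their poses are not given: they have to be found in the camera images.
- deck: the blue colour deck: coated plaques bound between blue covers, a rigid block 140 (x) x 46 (y) x 30 mm high, about 0.28 kg, lying flat, with a steel snap hook (8 mm round bar, 65 mm long) rigid on one end, lying flat at the block's mid-height. Origin under the block's middle; x along the block to the hook, y to the gate's side, z up. The deck x, y below are from this origin, to bar centres
- deck_mid (a point): centre of the blue deck's block, half-way up (15 mm); deck axes. The hook: swivel barrel from the block's end (x = 70) to its foot (x = 77); back at y = -22 from x = 96 to 120; round crown out to x = 136 at y = -4 (outer face 140), returning to a nose that ends at x = 123, y = 13 (tip face x = 119)
- deck_grip (a point): a good place to grip the blue deck across its 46 mm width: 45 mm from the block's middle towards the hook, half-way up (15 mm); deck axes
- hook_mouth (a point): middle of the shut gate on its centre line: deck x = 106, y = 13, 15 mm up; deck axes. An 8 mm bar must meet the gate at x = 100 to 112 (more hits the nose, less the hinge) and be pressed in until its centre is at y = 3 to -3 (nose's inner face: y = 9; gate at its stop: about y = -6). It then slides some 22 mm to the crown as the hook is drawn back
- hook_seat (a point): where the bar's centre sits in the crown with the hook pulled tight: deck x = 128, y = -4, 15 mm above the underside; deck axes. On the way there the gate snaps shut behind the bar once the bar's centre is beyond about x = 122
- gate (a joint): angle of the blue deck's gate, rad: 0 shut, grows as it is pressed into the hook, stop at 1.05. The gate is a 7 mm round brass bar that closes the hook's side y = 13, hinged at deck x = 86, free end at x = 118.5. Light spring: 2 to 3 N pushed 20 mm from the hinge when shut, about 6 N when fully in
- eye_blue: the eye to use: an upright U-bolt of 8 mm steel bar on a blue plate 90 (x) x 44 (y) x 6 mm screwed to the bench. Two legs, 50 mm apart between centres (42 mm clear) along its x, straight up to 34 mm above the bench; rounded top 54 mm high. Nuts at the feet, up to 10 mm high. Origin on the bench under the plate's middle, x from the near leg (robot's side) to the far leg, z up
- eye_blue_near (a point): middle of the slot of the blue eye's near leg, 15 mm above the bench; the eye's axes. The U-bolt is clamped tight in slots, so the leg may really stand up to 5 mm either way along x: see or feel for it. To clip here, the deck's x lies along the eye's x and the hook comes from the eye's -y side moving +y, its crown reaching through between the legs
- eye_blue_far (a point): middle of the slot of the blue eye's far leg, 15 mm above the bench; the eye's axes. The leg is off the slot's middle as the near leg is. A hook clipped on this leg counts as well
- eye_orange: the same eye on an orange plate, for the orange deck; not to be used. It and the blue eye may stand in either place
- deck_orange: the other deck of the set: like the blue one but with orange covers, its hook's gate fixed shut; not to be used. Origin under the middle of its 140 mm block, x towards its hook
- gloss_meter: grey hand-held gloss meter, 130 x 50 x 62 mm; origin under its middle
- paint_jar: dark red paint jar with a black cap, 68 mm diameter, 85 mm high; origin under its middle
- sample_can: steel sample can, 84 mm diameter, 100 mm high; origin under its middle
- palette_knife: palette knife with a wooden handle, lying flat; origin under its middle
- tape_roll: roll of yellow tape lying flat, 96 mm diameter, 22 mm high; origin under its middle
- pen_cup: blue plastic cup, 76 mm diameter, 95 mm high; origin under its middle
Not all that is in view belongs to the job. Several things have the shape of the deck; the one meant has the colours described above.

How it is judged:
On the way, in this order (a step that is already met when the one before it is completed fails the run):
1. the gate of the blue deck's hook is pressed in by the blue eye's bar (value of joint gate above 0.3 rad and contact force between deck and eye_blue above 0.5 N and horizontal distance between any of eye_blue_near, eye_blue_far and hook_mouth below 0.025 m), for 0.05 s.
2. with the bar in the hook's crown and the gate shut, the hook is tugged against the eye with at least 6 N for 0.2 s (((x of eye_blue_near in the frame of hook_seat between -0.01 and 0.008 m and y of eye_blue_near in the frame of hook_seat between -0.014 and 0.011 m) or (x of eye_blue_far in the frame of hook_seat between -0.01 and 0.008 m and y of eye_blue_far in the frame of hook_seat between -0.014 and 0.011 m)) and value of joint gate below 0.08 rad and contact force between deck and eye_blue above 6 N), for 0.2 s.
At the end, for the whole second after the job is handed in: A leg of the blue eye is inside the blue deck's hook (its slot's middle -17 to +8 mm from the pulled-tight seat along the deck, between back and gate), the gate is shut (under 0.08 rad), and the deck lies flat on the bench (underside within 4 mm, tilt under 0.08 rad), at rest (((x of eye_blue_near in the frame of hook_seat between -0.017 and 0.008 m and y of eye_blue_near in the frame of hook_seat between -0.014 and 0.011 m) or (x of eye_blue_far in the frame of hook_seat between -0.017 and 0.008 m and y of eye_blue_far in the frame of hook_seat between -0.014 and 0.011 m)) and value of joint gate below 0.08 rad and angle between deck's own z axis and vertical below 0.08 rad and height (world z) of deck below 0.004 m and linear speed of deck below 0.02 m/s); the robot touches nothing.
It fails at once if the blue deck and its hook press on the blue eye with more than 20 N (contact force between deck and eye_blue above 20 N).
It fails at once if the blue deck is let go of while more than 15 mm above the bench (height (world z) of deck above 0.015 m and contact force between deck and the fingers below 0.2 N and contact force between deck and anything else below 0.2 N).
It fails at once if another thing on the bench (orange deck, gloss meter, jar, can, palette knife, tape, cup) is moved more than 20 mm (distance of any of deck_orange, gloss_meter, paint_jar, sample_can, palette_knife, tape_roll, pen_cup from where it was at the start of the episode above 0.02 m).
It also fails if it takes over 72 s, if anything falls off the work surface, if the arm or the gripper's body presses on something with over 40 N, if the wrist force passes 120 N, or if a joint passes its speed limit or range.

### The arm

A 6-joint arm with a two-finger parallel gripper is mounted at the origin on the work surface. World frame = base frame: x ahead of the robot, y to its left, z up, the work surface at z = 0. Lengths are in m, angles in rad, forces in N, time in s.
With the tool pointing down it reaches from about 0.35 to 0.975 m from the base axis. Payload 7.1 kg.
Tool frame: the origin (TCP) lies on the mounting face of the last link; the fingertips stand 182 mm ahead of it and the grasp point (between the pads) lies 163 mm ahead of it; z points along the fingers, y is the line along which they close (so a half turn about z gives the same grasp; the last joint's range is limited). The gripper opens to 88 mm and grips with 3 to 60 N. Pads are 20 mm wide; open, the fingers measure 115 mm over their backs; the gripper's body (75 mm by 178 mm) begins 61 mm behind the grasp point.
Start: joints at [1.152, 0.423, 1.63, -0, 1.089, -0.019], TCP at [0.243, 0.576, 0.405] pointing down, gripper open.
Joint ranges: [-3, 3], [-0.9, 2.11], [0.09, 2.58], [-1.31, 4.45], [0.11, 2.69], [-2.54, 2.54]. Speed limits (rad/s): [2.39, 2.39, 3.01, 3.14, 3.14, 3.14].

### API

Orientations are given as a unit quaternion [w, x, y, z].
In Python, from bench import * gives the robot as it stands. Calls block until the motion is done:
- move_ptp(position, orientation): joint-space move of the TCP to a pose.
- line_to(position, attitude=None, speed=0.15): straight line of the TCP; attitude=None keeps the orientation; speed is the mean speed in m/s.
- move_joints(angles): joint-space move.
- set_gripper(opening, newtons=None): finger opening in m; newtons is the grip in N (None keeps the last); returns when the fingers have stopped.
- pause(seconds).
- ik(position, orientation): joint angles nearest the present ones, or None.
- read_camera(name): name is "scene" or "top"; returns a dict with "image" (384x512x3 uint8, red, green, blue), "z_map" (384x512 float32, m along the optical axis (not along the pixel's ray), 0 where there is no reading), "fx", "fy", "cx", "cy" (pixels), "distortion" ([k1, k2, p1, p2, k3] as OpenCV has them; the pictures are not rectified), "R" (3x3) and "t" (3): a world point X has camera coordinates R X + t. Camera axes: x right, y down, z forward; pixel columns grow to the right and rows downward; lengths in m; the calibration is good to about 2 mm. A picture is of the moment at which its call begins.
A pose or a line that the arm cannot do raises IKError and nothing moves.
- job_done(): hands the job in; it is judged then, once.
Readings, each from a call of its own:
- current_time_s(): time.
- current_qpos(): joint angles.
- current_dq(): joint speeds.
- current_joint_efforts(): joint torques, N m.
- current_ee_pos(): TCP position.
- current_ee_rot(): TCP orientation.
- current_wrist_force(): force on the tool from outside, world axes, zero at the start.
- current_torque(): the same for the moment, N m.
- current_opening(): finger opening in m.
- current_finger_force(): force on a finger pad.
Only numpy, scipy, OpenCV 4.12 (cv2) and the standard library are available. Lean on these libraries where they do the work, as an engineer would, in place of code of your own. Each camera call takes 0.05 s, during which the arm holds its last target. There are 200 camera calls.

## Working session

There is one attempt and no reset: what is moved stays moved. The work goes in short steps, each a Python script; the robot and the scene stay as the last script left them, time stands still between calls to the robot, and variables do not carry over. Pictures are saved under pics/ and viewed, at most 10 in all, crops included, and the job is handed in when it is done.

```bash
mkdir -p pics; ls
python3 - <<'E'
from bench import *
import cv2,numpy as np
for n in("scene","top"):
    c=read_camera(n); cv2.imwrite(f"pics/{n}0.png",cv2.resize(c["image"][:,:,::-1],(800,600),interpolation=cv2.INTER_CUBIC)); np.savez(f"pics/{n}0.npz",**{k:np.array(v) for k,v in c.items()})
    print(n,c["fx"],c["fy"],c["cx"],c["cy"],c["distortion"],np.round(c["R"],3).tolist(),c["t"], "cam at",-np.array(c["R"]).T@c["t"])
E
```

```text
pics
scene 359.7503968011924 359.7503968011924 249.63620432667676 194.53151672849356 [-0.08501376  0.          0.          0.          0.        ] [[-0.358, 0.934, -0.016], [0.766, 0.284, -0.576], [-0.533, -0.219, -0.817]] [ 0.17547593 -0.33875215  1.37345253] cam at [1.05505625 0.23253772 0.92989204]
top 493.46596392447753 493.46596392447753 258.5903882960127 191.03890187758904 [-0.11293745  0.          0.          0.          0.        ] [[-0.003, -1.0, -0.01], [-0.998, 0.003, -0.056], [0.056, 0.01, -0.998]] [-0.00653037  0.48154876  1.67802136] cam at [ 0.38707556 -0.02490673  1.70212799]
```

View pics/scene0.png

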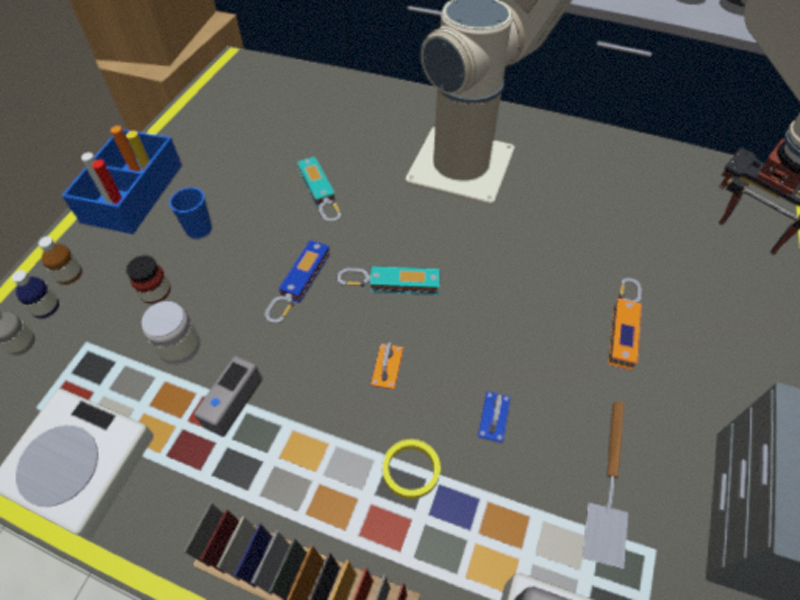

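View pics/top0.png

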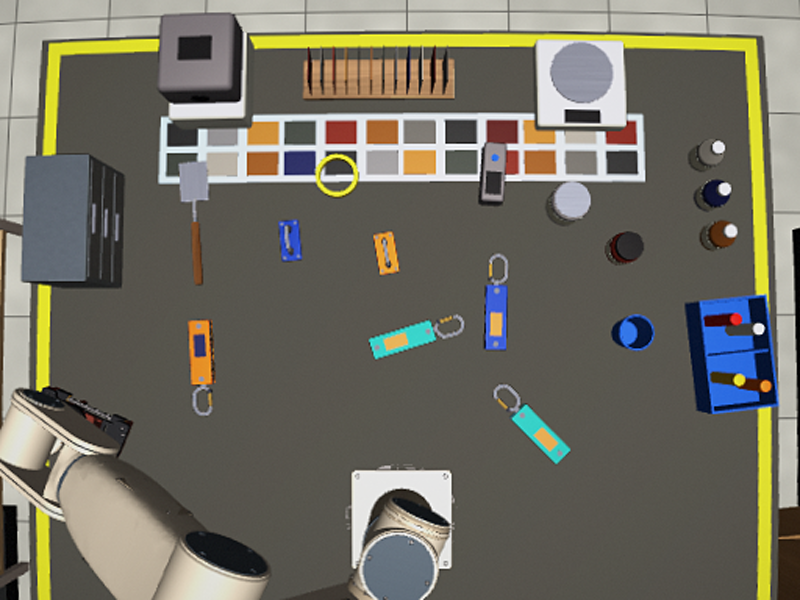

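The top view shows the blue deck at (496,318) with its hook pointing up the image (+x) and the brass gate on the left (+y). The blue eye is at (290,240) and the orange eye at (386,252). The +y side of the deck is clear for the approach.

```bash
cat > h.py <<'E'
import numpy as np,cv2
def pts(c,uv,z):
    K=np.array([[c["fx"],0,c["cx"]],[0,c["fy"],c["cy"]],[0,0,1]]);R=np.array(c["R"]);t=np.array(c["t"])
    n=cv2.undistortPoints(np.float64(uv).reshape(-1,1,2),K,np.float64(c["distortion"])).reshape(-1,2)
    d=np.c_[n,np.ones(len(n))]@R; o=-R.T@t
    return o+d*((z-o[2])/d[:,2])[:,None]
def blobs(c,z,lo=(108,120,40),hi=(128,255,255)):
    m=cv2.inRange(cv2.cvtColor(c["image"],cv2.COLOR_RGB2HSV),np.array(lo),np.array(hi))
    m=cv2.morphologyEx(m,cv2.MORPH_CLOSE,np.ones((9,9)))
    out=[]
    for k in cv2.findContours(m,cv2.RETR_EXTERNAL,cv2.CHAIN_APPROX_NONE)[0]:
        if cv2.contourArea(k)<100: continue
        w=pts(c,k.reshape(-1,2),z)[:,:2]*1000
        r=cv2.minAreaRect(w.astype(np.float32)); out.append((np.round(k.reshape(-1,2).mean(0)),np.round(r[0],1),np.round(r[1],1),round(r[2],2)))
    return out
E
python3 - <<'E'
from h import *
for n in("top","scene"):
    c=dict(np.load(f"pics/{n}0.npz"))
    for z in(.030,.006):
        print(n,z)
        for b in blobs(c,z): print(b)
c=dict(np.load("pics/top0.npz")); im=c["image"][:,:,::-1]
a=cv2.resize(im[130:180,165:215],(400,400),interpolation=cv2.INTER_CUBIC); b=cv2.resize(im[155:230,290:345],(293,400),interpolation=cv2.INTER_CUBIC)
cv2.imwrite("pics/crop.png",np.hstack([a,b]))
E
```

```text
top 0.03
(array([405., 212.]), array([ 408.6, -507.9]), array([91.7, 78.2]), 70.29)
(array([468., 226.]), array([ 356.1, -729.9]), array([250.9, 189.7]), 5.61)
(array([317., 203.]), array([ 441. , -205.9]), array([ 46.7, 140.5]), 87.2)
(array([185., 154.]), array([610.2, 242.7]), array([89.3, 44.4]), 5.96)
(array([459., 123.]), array([ 714.2, -702.4]), array([54.7, 46.6]), 27.97)
(array([191., 104.]), array([782.3, 222.9]), array([66.6, 49.3]), 89.45)
top 0.006
(array([405., 212.]), array([ 408.9, -514.8]), array([93.1, 79.3]), 70.29)
(array([468., 226.]), array([ 355.6, -740.1]), array([254.5, 192.4]), 5.61)
(array([317., 203.]), array([ 441.8, -208.5]), array([ 47.4, 142.6]), 87.2)
(array([185., 154.]), array([613.4, 246.5]), array([90.6, 45. ]), 5.96)
(array([459., 123.]), array([ 718.9, -712.1]), array([55.5, 47.3]), 27.97)
(array([191., 104.]), array([788. , 226.5]), array([67.6, 50. ]), 89.45)
scene 0.03
(array([162., 354.]), array([971.4, -37. ]), array([77.1, 25.1]), 0.88)
(array([316., 267.]), array([625.4, 243.6]), array([87.6, 42.3]), 6.4)
(array([ 19., 186.]), array([ 696.1, -727.5]), array([62.5, 55.6]), 67.87)
(array([194., 173.]), array([ 447.2, -205.2]), array([ 55.9, 154.5]), 88.21)
(array([ 88., 119.]), array([ 328.2, -669.3]), array([326.4, 411.5]), 6.03)
scene 0.006
(array([162., 354.]), array([969.2, -44.2]), array([79.2, 25.8]), 0.88)
(array([316., 267.]), array([614. , 243.9]), array([89.9, 43.4]), 6.4)
(array([ 19., 186.]), array([ 686.6, -753.1]), array([64.1, 57.1]), 67.87)
(array([194., 173.]), array([ 431. , -216.8]), array([ 57.4, 158.6]), 88.21)
(array([ 88., 119.]), array([ 308.9, -693.3]), array([335.1, 422.5]), 6.03)
```

View pics/crop.png

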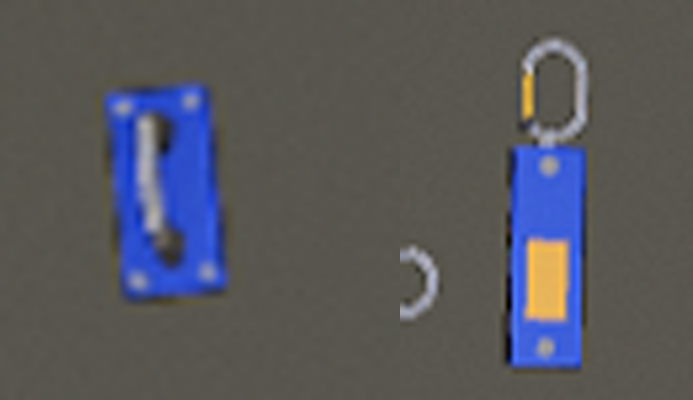

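The crop confirms the deck's yaw is about -2.8° with the gate on +y. The plate is centred near (0.613, 0.245) with yaw about 6.1°, and its far and near feet are at crop pixels (160,130) and (168,245). I'll grasp the deck, carry it over and feel for the near leg with the crown.

```bash
cat >> h.py <<'E'
from bench import *
from scipy.spatial.transform import Rotation as Ro
YE=np.radians(6.1); EX=np.array([np.cos(YE),np.sin(YE),0]); EY=np.array([-EX[1],EX[0],0]); EYE=np.array([.6135,.2455,0])
def Q(yaw,half=False):
    q=(Ro.from_euler('z',yaw+(np.pi if half else 0))*Ro.from_quat([1,0,0,0])).as_quat(); return [q[3],*q[:3]]
def F(): 
    f=np.mean([np.array(current_wrist_force()) for _ in range(3)],0); return np.array([f@EX,f@EY,f[2]])
def st(m=""): print(m,"t%.2f"%current_time_s(),np.round(current_ee_pos(),4),"F",np.round(F(),2),"op %.4f"%current_opening(),flush=True)
def rel(dx,dy,dz=0,v=.1): line_to((np.array(current_ee_pos())+dx*EX+dy*EY+[0,0,dz]).tolist(),speed=v)
E
python3 - <<'E'
from h import *
yd=np.radians(-2.8); g=np.array([.441,-.206,0])+.045*np.array([np.cos(yd),np.sin(yd),0])
# pre-touch pose: leg at deck x=160,y=-4
d0=EYE-.025*EX-.160*EX+.004*EY; g2=d0+.045*EX
print(g,g2)
for h in(False,True):
    for p,y in((g,yd),(g2,YE)):
        q=ik((p+[0,0,.19]).tolist(),Q(y,h)); print(h,None if q is None else np.round(q,2))
h=min((False,True),key=lambda h:(lambda q:9 if q is None else abs(q[5]))(ik((g2+[0,0,.19]).tolist(),Q(YE,h))))
set_gripper(.088,40)
move_ptp((g+[0,0,.27]).tolist(),Q(yd,h)); st("above")
line_to((g+[0,0,.185]).tolist(),speed=.12); st("down")
set_gripper(.03,40); st("grip")
line_to((g+[0,0,.275]).tolist(),speed=.12); st("lift")
move_ptp((g2+[0,0,.275]).tolist(),Q(YE,h)); st("over")
c=read_camera("top"); im=c["image"][100:240,130:270,::-1]; cv2.imwrite("pics/over.png",cv2.resize(im,(600,600),interpolation=cv2.INTER_CUBIC))
E
```

```text
[ 0.48594628 -0.20819824  0.        ] [0.47386763 0.23460038 0.        ]
False [-0.43  0.63  1.94 -0.    0.57  1.19]
False [ 0.44  0.63  1.94 -0.    0.57  1.9 ]
True [-0.43  0.63  1.94 -0.    0.57 -1.95]
True [ 0.44  0.63  1.94 -0.    0.57 -1.24]
above t3.24 [ 0.4863 -0.2077  0.2701] F [ 0.44  0.03 -0.01] op 0.0877
down t4.10 [ 0.4862 -0.2083  0.1853] F [-0.35  1.28 -0.54] op 0.0879
grip t4.83 [ 0.486  -0.2082  0.1851] F [0.34 0.05 2.56] op 0.0457
lift t5.72 [ 0.4856 -0.2081  0.2745] F [ 0.04  0.2  -2.12] op 0.0458
over t7.35 [0.4742 0.2339 0.2749] F [ 0.15 -0.4  -3.07] op 0.0459
```

View pics/over.png

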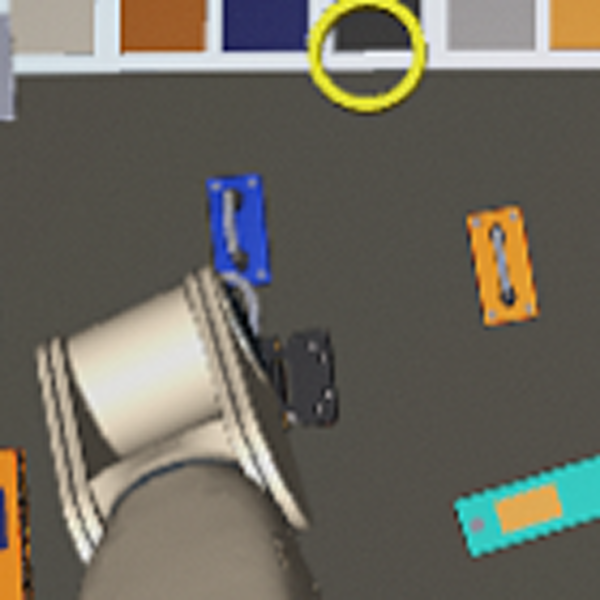

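The deck is held, with the hook visible at (240,295) just short of the blue plate. Next I lower it and feel along +x for the near leg.

```bash
cat >> h.py <<'E'
def to(x,y,z,v): # leg-slot-middle (near) at deck coords (x,y) mm, believed; z = deck lift mm
    p=EYE-.025*EX-(x-45)/1000*EX-y/1000*EY; line_to([p[0],p[1],.185+z/1000],speed=v)
def feel(path,z,thr,ax,step_v=.02):
    f0=F(); 
    for x,y in path:
        to(x,y,z,step_v); f=F()-f0
        if abs(f[ax])>thr:
            pause(.05); f=F()-f0
            if abs(f[ax])>thr: return x,y,f
    return None
E
python3 - <<'E'
from h import *
to(162,-4,40,.1); to(162,-4,2.5,.08); pause(.3); st("low")
r=feel([(x,-4) for x in np.arange(161,132,-1.)],2.5,2.0,0); print("touch",r); st()
if r:
    p=np.array(current_ee_pos())[:2]; s=EYE[:2]-.025*EX[:2]
    print("actual leg x in eye if crown touches: off mm",((p-s)@EX[:2])*1000-45+144)
    to(r[0]+8,-4,2.5,.05); st("back")
E
```

```text
low t8.97 [0.472  0.2345 0.1879] F [ 0.19 -0.16 -2.6 ] op 0.0458
touch (np.float64(140.0), -4, array([-5.29753231,  1.73702752,  1.55255136]))
 t14.52 [0.493  0.2366 0.1873] F [-5.11  1.57 -1.05] op 0.0458
actual leg x in eye if crown touches: off mm 3.222916547688385
back t14.82 [0.4858 0.2359 0.1876] F [ 0.15 -0.7  -2.53] op 0.0458
```

Run:
```python
from h import *
to(148,34,2.5,.1); to(103,34,2.5,.08); pause(.3); st("beside")
r=feel([(103,y) for y in np.arange(33,10,-1.)],2.5,1.3,1); print("gate",r); st()
if r:
    f0=F(); y=r[1]
    while y>r[1]-5:
        y-=1; to(103,y,2.5,.03); f=F(); print(y,np.round(f,2))
        if abs(f[1])>9: break
```

```text
beside t16.38 [0.5343 0.2029 0.1875] F [ 0.23  0.8  -2.56] op 0.0456
gate (103, np.float64(33.0), array([ 0.08152365, -1.384697  , -0.07228126]))
 t16.68 [0.5344 0.2039 0.1875] F [ 0.31 -0.59 -2.63] op 0.0457
32.0 [-0.5   0.45 -3.62]
31.0 [ 0.29 -0.3  -3.28]
30.0 [-0.52  0.63 -2.42]
29.0 [ 0.28  0.59 -1.71]
28.0 [-0.14  0.56 -0.95]
```

```bash
cat >> h.py <<'E'
def Fs(n=5):
    v=[]
    for _ in range(n): pause(.02); v.append(current_wrist_force())
    f=np.mean(v,0); return np.array([f@EX,f@EY,f[2]])
E
python3 - <<'E'
from h import *
y=28; c=None
while y>-8:
    y-=1; to(103,y,2.5,.03); f=Fs(); print(y,np.round(f,2))
    if c is None and f[1]<-1.6: c=y; print("contact")
    if abs(f[1])>8 or abs(f[0])>8 or (c is not None and y<=c-6): break
st()
E
```

```text
27 [ 0.23 -0.1  -1.89]
26 [ 0.01  0.05 -2.38]
25 [ 0.17  0.03 -2.18]
24 [ 0.29  0.13 -2.42]
23 [-0.26  0.03 -2.29]
22 [ 0.15 -0.1  -2.13]
21 [ 0.07 -0.21 -2.31]
20 [-0.29 -0.27 -2.7 ]
19 [-0.1  -2.05 -2.21]
contact
18 [-0.89 -2.67 -1.6 ]
17 [-1.5  -2.83 -1.74]
16 [-2.05 -3.01 -1.48]
15 [-2.52 -2.95 -1.37]
14 [-2.3  -3.6  -2.22]
13 [-2.69 -3.52 -1.79]
 t22.93 [0.5323 0.2238 0.1875] F [-2.82 -3.4  -1.55] op 0.0460
```

Run:
```python
from h import *
y=13
while y>-2:
    y-=1.5; to(103,y,2.5,.03); f=Fs(3); print(y,np.round(f,2))
    if np.hypot(f[0],f[1])>11: print("stop"); break
st()
```

```text
11.5 [-1.73 -4.3  -2.08]
10.0 [-0.29 -4.18 -2.7 ]
8.5 [-0.96 -4.33 -1.69]
7.0 [-1.57 -4.14 -1.5 ]
5.5 [-1.86 -3.95 -1.95]
4.0 [-2.96 -4.22 -2.01]
2.5 [-2.55 -4.33 -1.62]
1.0 [-3.93 -2.87 -2.02]
-0.5 [-4.13 -3.1  -1.93]
-2.0 [-4.51 -2.16 -1.95]
 t25.93 [0.5306 0.2387 0.1874] F [-4.48 -2.22 -1.88] op 0.0456
```

Run:
```python
from h import *
x=103;y=-2.
while x<135:
    x+=1 if x>118 else 2
    if x>121: y=max(y-.5,-4)
    to(x,y,2.5,.03); f=Fs(3); print(x,y,np.round(f,2))
    if x>118 and f[0]>3: break
    if np.hypot(f[0],f[1])>12: print("stop"); break
st()
```

```text
105 -2.0 [-4.25 -1.88 -0.52]
107 -2.0 [-3.01 -1.98 -0.97]
109 -2.0 [-3.17 -1.9  -0.64]
111 -2.0 [-3.88 -1.68 -1.14]
113 -2.0 [-5.29 -0.23 -0.16]
115 -2.0 [-5.59 -0.53 -0.85]
117 -2.0 [-0.72  0.07 -2.11]
119 -2.0 [-0.31  0.27 -2.28]
120 -2.0 [ 0.2  -0.39 -2.35]
121 -2.0 [-0.41  0.23 -2.26]
122 -2.5 [-0.19 -0.28 -2.14]
123 -3.0 [ 0.3  -0.3  -2.11]
124 -3.5 [ 0.16  0.02 -2.27]
125 -4.0 [ 0.19 -0.09 -1.82]
126 -4 [ 1.44 -0.01 -2.78]
127 -4 [ 4.93 -0.57 -4.01]
 t30.73 [0.5073 0.2383 0.1877] F [ 5.18 -1.13 -4.5 ] op 0.0457
```

The gate snapped shut at about x = 116 and the bar is now in the crown. Next come the tug, easing off, laying the deck down and letting go.

Run:
```python
from h import *
x=127.
while x<133:
    x+=.4; to(x,-4,2.5,.02); f=Fs(3); print(round(x,1),np.round(f,2))
    if np.hypot(f[0],f[1])>9.5: break
pause(.6); f=Fs(); print("held",np.round(f,2))
if f[0]>8:
    to(124.5,-4,2.5,.02); st("eased")
    z=2.5
    while z>-1.5:
        z-=.5; to(124.5,-4,z,.02); f=Fs(3); print(z,np.round(f,2))
        if f[2]>.5: break
```

```text
127.4 [ 6.46 -0.84 -4.64]
127.8 [ 7.   -0.63 -4.86]
128.2 [ 8.24 -0.94 -5.95]
128.6 [ 9.46 -1.5  -7.07]
held [ 9.81 -1.29 -6.32]
eased t32.97 [0.5086 0.2382 0.1873] F [-0.17  0.41 -2.09] op 0.0459
2.0 [ 0.16 -0.09 -1.62]
1.5 [ 0.07  0.03 -1.9 ]
1.0 [-1.19 -0.41 -2.24]
0.5 [ 0.16  0.07 -2.11]
0.0 [ 0.17 -0.15 -0.19]
-0.5 [-1.99 -0.85  5.95]
```

Run:
```python
from h import *
set_gripper(.075); st("open"); to(124.5,-4,90,.15); st("up")
line_to((np.array(current_ee_pos())-.12*EX+[0,0,.06]).tolist(),speed=.2); st("clear"); pause(.3)
a=cv2.resize(read_camera("top")["image"][100:240,130:270,::-1],(400,400),interpolation=cv2.INTER_CUBIC)
b=cv2.resize(read_camera("scene")["image"][200:300,240:340,::-1],(400,400),interpolation=cv2.INTER_CUBIC)
cv2.imwrite("pics/end.png",np.hstack([a,b]))
```

```text
open t35.41 [0.5092 0.2384 0.1845] F [-0.03  0.06  0.08] op 0.0748
up t36.16 [0.5088 0.2382 0.2746] F [-0.53 -0.68  0.18] op 0.0747
clear t36.98 [0.3901 0.2257 0.3343] F [-0.43  0.39  0.75] op 0.0748
```

View pics/end.png

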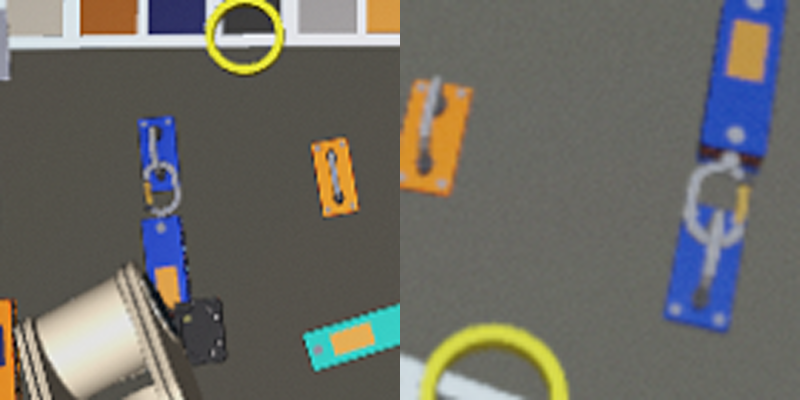

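The final views show the hook around the eye's near leg with the gate shut at (742,203), and the deck flat on the bench and free of the gripper.

```bash
python3 -c "
from bench import *
print(job_done())"
```

```text
the job is handed in; nothing more can be done
None
```

The blue deck is clipped onto the near leg of the blue eye with the gate shut; I tugged it at about 10 N, laid it flat on the bench, let go and handed the job in at about 37 s (no verdict was returned).

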